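# Proof-pull a brass eye on a sprung gauge

### The arm

A 6-joint arm with a two-finger parallel gripper is mounted at the origin on the work surface. World frame = base frame: x ahead of the robot, y to its left, z up, the work surface at z = 0. Lengths are in m, angles in degrees, forces in N, time in s.
With the tool pointing down it reaches from about 0.3 to 0.75 m from the base axis. Payload 8.5 kg.
Tool frame: the origin (TCP) lies on the centre line of the jaws, within the pads' length; the fingertips stand 19 mm ahead of it and the grasp point (between the pads) is the TCP (env.tcp_to_tips is the z of the fingertips in the tool frame, in m); z points along the fingers, y is the line along which they close (so a half turn about z gives the same grasp; the last joint's range is limited). The gripper opens to 85 mm and grips with 20 to 120 N. Pads are 22 mm wide; open, the fingers measure 114 mm over their backs; the gripper's body (76 mm by 85 mm) begins 54 mm behind the grasp point. The pads swing forward as they close: fully open they stand 13 mm farther back than shut.
Start: joints at [58.425, 21.807, 74.336, -0, 83.858, -12.336], TCP at [0.181, 0.519, 0.25] pointing down, gripper open.
Joint ranges: [-178.18, 178.18], [-50.72, 133.34], [12.68, 142.11], [-81.47, 261.47], [9.98, 163.14], [-165.26, 165.26]. Speed limits (degrees/s): [136.94, 136.94, 180, 180, 180, 180].

### API

Orientations are given as a 3x3 rotation matrix whose columns are the frame's x, y, z axes.
In Python, from rig import env gives the robot as it stands.
- The arm moves only by the tool servo_tool, never from a script. Its argument "steps" is a list of rows, each an object of numbers: "tx", "ty", "tz": the shift along the world's x, y, z in cm; "yaw": the turn about the world's z in degrees; "claw": the finger opening in cm, from 0 to 8.54. In form: [{"tx": .., "ty": .., "tz": .., "yaw": .., "claw": ..}, ...]. A call has 1 to 20 rows; each row shifts and turns the commanded pose from where the row before left it; what a row does not reach is not made up. A row lasts 1/10 s, in which the tool goes at most 50 mm and 8.59 degrees, less where a joint would pass 70% of its speed; a pose out of reach is approached as far as the arm can. A call with a gripper value outside its range is refused whole. The fingers move at their own pace and stop on an object; "newtons" is the grip in N (left out, the last holds). Time passes only in rows, so rows that do not move let the fingers close. It gives the time, the measured TCP pose, the force, the opening and the grip force at its end, in the units of the state.
- env.observe(): the state, without advancing time (a new reading comes with each control period).
- env.get_image(name): name is "scene" or "top" or "wrist"; returns (picture, depth): 420x560x3 uint8, red, green, blue; 420x560 float32, m along the optical axis (not along the pixel's ray), 0 where there is no reading.
- env.camera_model(name): a dict with "fovy" (degrees; the focal length in pixels is half the picture's height over the tangent of half this angle, whatever the lens; pixels are square), "cx", "cy" (the principal point, pixels), "T" (4x4, takes a point from camera to world coordinates). Camera axes: x right, y down, z forward; pixel columns grow to the right and rows downward; lengths in m; the calibration is good to about 2 mm. The wrist camera is an equidistant fisheye: a pixel r from the principal point sees the ray r / f radians off the axis. A picture is of the moment at which its call begins: read the wrist's pose just before it. camera_model takes no time and is no camera call; for the wrist camera it gives the pose at the moment of the call.
- env.close_job(): hands the job in; it is judged then, once.
The state is a dict: "time_s": time; "q": joint angles; "qvel": joint speeds; "joint_efforts": joint torques, N m; "position": TCP position; "tool_rot": TCP orientation; "ft_force": force on the tool from outside, world axes, zero at the start; "wrist_torque": the same for the moment, N m; "grip_width": finger opening in m; "gripper_force": force on a finger pad.
Only numpy, scipy, OpenCV 4.12 (cv2) and the standard library are available. Lean on these libraries where they do the work, as an engineer would, in place of code of your own. Each camera call takes 0.05 s, during which the arm holds its last target. There are 200 camera calls.

### The job

Take the red-handled steel rod from the tool rack, put it down through the brass eye of the sprung pull gauge and with it draw the gauge out until the red drag pointer is level with the green clip; hold it there for a second. Ease the slide back home without letting it snap, so that the drag pointer is left at the clip, and hang the rod upright in the rack slot it came from. Leave the clip and everything else on the bench where it is.

Things in the scene. Friction and masses are not known exactly. Their poses are not given: they have to be found in the camera images.
- gauge: Green spring pull gauge fixed to the bench: housing 170 x 80 mm, 70 mm high, on a steel foot 210 x 100 mm. Origin under its centre, z up; its slide is drawn out along the gauge's own -x. In the slot on top a white tab on the slide pushes the red drag pointer along; the pointer stays where it was pushed. They stand 85 mm above the bench.
- gauge_slide (a joint): How far the slide is pulled out (m): 0 is fully home, at most 0.09. A spring pulls it home: about 3 N at 0, rising by 1.1 N per 10 mm.
- eye (a point): Middle of the brass eye, on its upper face, 58 mm above the bench. Vertical hole 13 mm across, in a ring 29 mm across, 6 mm thick. The eye ends a brass link that swivels about an upright pin, 45 mm from the eye, at the front end of the slide's bar (no higher than 62 mm); pulled, it lines up. With the slide home the pin is 125 mm in front (-x) of the gauge's origin.
- drag_tip (a point): Red drag pointer, 6 mm thick and 50 mm wide, across the top of the gauge: middle of its thickness, at its +y end, on its top edge 84 mm above the bench. Axes as the gauge's. It moves along the gauge's x, stiffly, and starts near the home end.
- tab (a point): White tab on the slide, in the slot on top of the gauge: middle of its front face, which pushes the pointer's back face (then it is 3 mm behind the pointer's middle). Axes as the gauge's. Moves with gauge_slide; with the slide home it is just behind the pointer's home.
- clip_tip (a point): Green clip, 8 mm wide along the gauge's x, on the gauge's +y rail: middle of its width, at its edge next to the pointer, 84 mm above the bench. Axes as the gauge's. The pointer is level with it when both have the same x in the gauge's frame (4 mm either way). Set stiffly 30 to 60 mm out from the pointer's home.
- rod: The red-handled rod, 121 mm long, about 0.12 kg. Origin at the centre of the underside of its steel collar (26 mm across, 6 mm thick), z up. Above the collar a red square handle, 22 x 22 mm, 60 mm tall (6 to 66 mm above the origin), sides along the body's x and y; below it a steel shank 8 mm thick, 55 mm long, tapered at the tip.
- rod_tip (a point): Lower end of the rod's shank, 55 mm below the rod's origin.
- rack: Wooden tool rack fixed to the bench, 200 mm wide (y), 90 mm deep. Origin under its middle; front towards its -x. The shelf, top 100 mm above the bench, 8 mm thick, has slots at y = -60, 0, +60 mm, 13 mm wide, open at the front (x = -30 mm), ending at x = +8 mm; a tool hangs on its collar in each, at x = 0. Nothing else stands above the shelf. Which slot holds which tool varies.
- punch: Bystander in the rack: ball punch, dark wooden handle of the same shape as the rod's, brass collar.
- scraper: Bystander in the rack: flat scraper, blue handle of the same shape, brass collar.
- hammer: Bystander: hammer 240 mm long lying on the bench.
- jar: Bystander: amber glass jar, 60 mm across, 85 mm tall.
- mug: Bystander: white cup, 72 mm across, 85 mm tall.
- charcoal: Bystander: black soldering block, 90 x 60 x 30 mm.
- anvil_block: Bystander: steel bench block, 60 x 60 x 25 mm.
- ring_clamp: Bystander: wooden ring clamp, 120 x 26 mm, 26 mm tall, lying.
Not all that is in view belongs to the job. Of the things like the rod, leave any that is turquoise or white; of the rest the smaller one is meant.

How it is judged (in metres and radians):
On the way, in this order (a step that is already met when the one before it is completed fails the run):
1. the rod's tip is through the brass eye, at least 12 mm below the eye's upper face (z of rod_tip in the frame of eye below -0.012 m and horizontal distance between rod_tip and eye below 0.014 m), for 0.1 s.
2. rod through the eye, the drag pointer is within 4 mm of the clip and the slide held out behind it (the tab within 14 mm of the clip's middle), for 0.7 s (all of step 1 and x of drag_tip in the frame of clip_tip between -0.004 and 0.004 m and x of tab in the frame of clip_tip below 0.014 m), for 0.7 s.
At the end, for the whole second after the job is handed in: The slide is home (within 3 mm), the drag pointer stands within 4 mm of the middle of the green clip, and the rod hangs upright (within 7 degrees) and at rest in its own rack slot, within 15 mm of where it started (x of drag_tip in the frame of clip_tip between -0.004 and 0.004 m and value of joint gauge_slide below 0.003 m and distance of rod from where it was at the start of the episode below 0.015 m and angle between rod's own z axis and vertical below 0.12 rad and linear speed of rod below 0.02 m/s); the robot touches nothing.
It fails at once if the slide snaps back (faster than 0.5 m/s) (velocity of joint gauge_slide below -0.5 m/s).
It fails at once if the green clip is shifted by more than 3 mm (distance of clip_tip from where it was at the start of the episode above 0.003 m).
It fails at once if another tool in the rack is shifted by more than 20 mm (distance of any of punch, scraper from where it was at the start of the episode above 0.02 m).
It fails at once if a bystander on the bench is shifted by more than 30 mm (distance of any of hammer, jar, mug, charcoal, anvil_block, ring_clamp from where it was at the start of the episode above 0.03 m).
It also fails if it takes over 64 s, if anything falls off the work surface, if the arm or the gripper's body presses on something with over 40 N, if the wrist force passes 120 N, or if a joint passes its speed limit or range.

## Working session

There is one attempt and no reset: what is moved stays moved. The work goes in short steps, Python scripts to look and compute and a tool call to move; the robot and the scene stay as the last step left them, time stands still between calls to the robot, and variables do not carry over. Pictures are saved under pics/ and viewed, at most 10 in all, crops included, and the job is handed in when it is done.

Besides the shell and the picture viewer there is one more tool, called after "Call:" as name(argument=value, ...), one argument or row to a line, values as JSON. servo_tool: Moves the arm, as the interface text tells. Its arguments: {"type":"object","properties":{"steps":{"type":"array"},"newtons":{"type":"number"}},"required":["steps"]}

```bash
mkdir -p pics
cat > h.py <<'E'
from rig import env
import numpy as np, cv2
def grab(n):
    M=env.camera_model(n); p,d=env.get_image(n); return p,d,M
def save(p,f): cv2.imwrite('pics/'+f,cv2.cvtColor(p,cv2.COLOR_RGB2BGR))
def cloud(d,M):
    h,w=d.shape; f=h/2/np.tan(np.radians(M['fovy'])/2)
    v,u=np.mgrid[:h,:w]; P=np.stack([(u-M['cx'])/f*d,(v-M['cy'])/f*d,d],-1)
    return P@M['T'][:3,:3].T+M['T'][:3,3]
E
python3 - <<'E'
from h import *
for n in ('scene','top'):
    p,d,M=grab(n); save(p,n+'.png'); np.savez(n,p=p,d=d,W=cloud(d,M)); print(n,M)
print(env.observe())
E
```

```text
scene {'fovy': 47.53230110417576, 'cx': 281.18502764792777, 'cy': 216.21733972637605, 'T': array([[ 0.87818789,  0.36266811, -0.31186196,  0.95790365],
       [ 0.47820776, -0.65184882,  0.58856644, -0.74068385],
       [ 0.01016743, -0.66600673, -0.74587644,  0.98286594],
       [ 0.        ,  0.        ,  0.        ,  1.        ]])}
top {'fovy': 50.81945423672145, 'cx': 280.70142355254507, 'cy': 215.4057505613782, 'T': array([[-0.01566047, -0.99683872,  0.07789293,  0.49056512],
       [-0.99980347,  0.01466462, -0.01334051, -0.02339637],
       [ 0.01215607, -0.07808654, -0.99687247,  1.16135258],
       [ 0.        ,  0.        ,  0.        ,  1.        ]])}
{'time_s': 0.1, 'q': array([ 5.84242848e+01,  2.18363221e+01,  7.43793053e+01,  9.18387089e-04,
        8.38589177e+01, -1.23359737e+01]), 'qvel': array([ 0.08466081, -0.14882038, -0.14724213,  0.01477928,  0.00495154,
       -0.01316936]), 'joint_efforts': array([ 4.00770485e-03, -4.49222124e+01, -2.31660980e+01, -1.08008987e-04,
        3.59634680e-03, -1.01135388e-06]), 'position': array([0.18110727, 0.51907   , 0.24978759]), 'tool_rot': array([[-9.44147364e-01,  3.29522794e-01, -6.94842593e-04],
       [ 3.29523396e-01,  9.44146769e-01, -1.10008819e-03],
       [ 2.93529255e-04, -1.26761226e-03, -9.99999153e-01]]), 'ft_force': array([ 0.31408854, -1.44887773, -0.66577797]), 'wrist_torque': array([-0.01289818,  0.03409444, -0.02925561]), 'gripper_force': 0.0, 'grip_width': 0.08522195166229751}
```

View pics/scene.png

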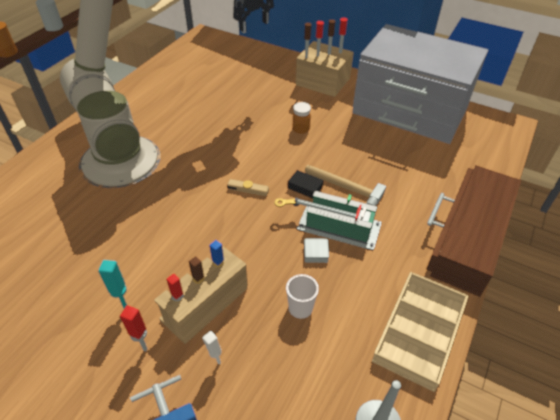

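View pics/top.png

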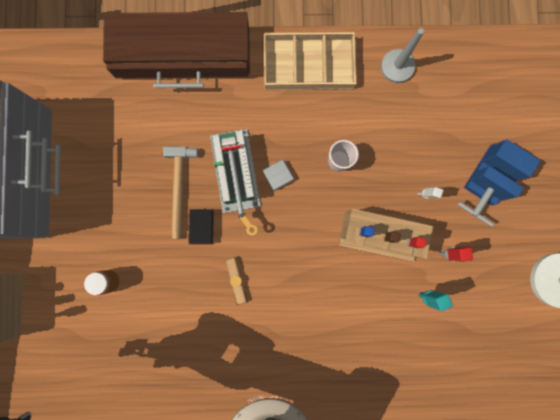

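Candidates for the rod, by pixel:
- Red in the rack: scene (175,287), top (419,242).
- Larger red tool standing off the rack: scene (133,322), top (460,254).
- Turquoise: scene (112,278). White: scene (211,345). Both excluded by the description.
- Red and black tools in the far block: scene (320,30).

I choose the smaller red one in the rack's end slot. Next I'll check it in a close crop and measure.

Run:
```python
from h import *
s=np.load('scene.npz');t=np.load('top.npz')
a=cv2.resize(s['p'][225:365,80:260],None,fx=2.2,fy=2.2,interpolation=cv2.INTER_CUBIC)
b=cv2.resize(t['p'][120:245,200:300],None,fx=4,fy=4,interpolation=cv2.INTER_CUBIC)
H=max(a.shape[0],b.shape[0]); 
c=np.zeros((H,a.shape[1]+b.shape[1],3),np.uint8); c[:a.shape[0],:a.shape[1]]=a; c[:b.shape[0],a.shape[1]:]=b
print(c.shape,a.shape); save(c,'crop1.png')
W=t['W']; p=t['p'].astype(int)
hsv=cv2.cvtColor(t['p'],cv2.COLOR_RGB2HSV)
V,U=np.mgrid[:420,:560]
def rep(n,m):
    q=W[m]; print(n,m.sum(),q.mean(0).round(4) if len(q) else '',np.median(q,0).round(4), q.min(0).round(3),q.max(0).round(3))
R=lambda u0,u1,v0,v1:(U>=u0)&(U<u1)&(V>=v0)&(V<v1)
Z=W[...,2]; red=(p[...,0]>120)&(p[...,1]<70)&(p[...,2]<70)
rk=R(335,440,205,265)
rep('rodtop',rk&red&(Z>.155));rep('alltops',rk&(Z>.155))
hi=rk&(Z>.155)
n,l,_,_=cv2.connectedComponentsWithStats(hi.astype(np.uint8))
for i in range(1,n): rep('top%d'%i,l==i)
sh=rk&(abs(Z-.1)<.006)
rep('shelf',sh)
print('shelf rect',cv2.minAreaRect(W[sh][:,:2].astype(np.float32)))
g=R(205,275,125,220)
rep('gauge hi',g&(Z>.064)&(Z<.078)); print(cv2.minAreaRect(W[g&(Z>.064)&(Z<.078)][:,:2].astype(np.float32)))
rep('gtop',g&(Z>.079)); 
rep('ptr',g&red&(Z>.07))
grn=(p[...,1]>p[...,0]+30)&(p[...,1]>p[...,2]+10)
rep('clip',g&grn&(Z>.076))
yel=R(230,275,205,240)&(hsv[...,0]>15)&(hsv[...,0]<30)&(hsv[...,1]>120)&(Z>.04)
rep('eye',yel)
foot=g&(Z<.02)&(Z>.004); rep('foot',foot)
```

```text
(500, 796, 3) (308, 396, 3)
rodtop 95 [ 0.504  -0.3506  0.1649] [ 0.5036 -0.3498  0.1651] [ 0.494 -0.365  0.157] [ 0.515 -0.34   0.169]
alltops 326 [ 0.515  -0.2757  0.2287] [ 0.5149 -0.2904  0.1651] [ 0.491 -0.365  0.155] [ 0.542 -0.023  1.161]
top1 1 [ 0.4906 -0.0234  1.1614] [ 0.4906 -0.0234  1.1614] [ 0.491 -0.023  1.161] [ 0.491 -0.023  1.161]
top2 1 [ 0.4906 -0.0234  1.1614] [ 0.4906 -0.0234  1.1614] [ 0.491 -0.023  1.161] [ 0.491 -0.023  1.161]
top3 1 [ 0.4906 -0.0234  1.1614] [ 0.4906 -0.0234  1.1614] [ 0.491 -0.023  1.161] [ 0.491 -0.023  1.161]
top4 1 [ 0.4906 -0.0234  1.1614] [ 0.4906 -0.0234  1.1614] [ 0.491 -0.023  1.161] [ 0.491 -0.023  1.161]
top5 1 [ 0.4906 -0.0234  1.1614] [ 0.4906 -0.0234  1.1614] [ 0.491 -0.023  1.161] [ 0.491 -0.023  1.161]
top6 1 [ 0.4906 -0.0234  1.1614] [ 0.4906 -0.0234  1.1614] [ 0.491 -0.023  1.161] [ 0.491 -0.023  1.161]
top7 1 [ 0.4906 -0.0234  1.1614] [ 0.4906 -0.0234  1.1614] [ 0.491 -0.023  1.161] [ 0.491 -0.023  1.161]
top8 1 [ 0.4906 -0.0234  1.1614] [ 0.4906 -0.0234  1.1614] [ 0.491 -0.023  1.161] [ 0.491 -0.023  1.161]
top9 1 [ 0.490
[... 1689 characters left out ...]
55877685547)
gauge hi 1237 [0.7092 0.082  0.0699] [0.7138 0.0891 0.07  ] [0.574 0.03  0.064] [0.79  0.132 0.078]
((0.6800358295440674, 0.07855257391929626), (0.21558277308940887, 0.08159767091274261), 9.179169654846191)
gtop 127 [0.6777 0.0639 0.3461] [0.7434 0.0824 0.0839] [ 0.491 -0.023  0.079] [0.762 0.125 1.161]
ptr 35 [0.7446 0.082  0.0817] [0.7445 0.0824 0.0822] [0.74  0.06  0.075] [0.749 0.103 0.087]
clip 25 [0.6973 0.1101 0.1268] [0.7062 0.1151 0.084 ] [ 0.491 -0.023  0.078] [0.71  0.125 1.161]
eye 146 [0.5521 0.0418 0.0572] [0.5514 0.0438 0.0572] [0.529 0.022 0.053] [0.579 0.064 0.065]
foot 1067 [0.6841 0.0702 0.0088] [0.6805 0.0711 0.0082] [ 0.577 -0.025  0.004] [0.825 0.159 0.02 ]
```

View pics/crop1.png

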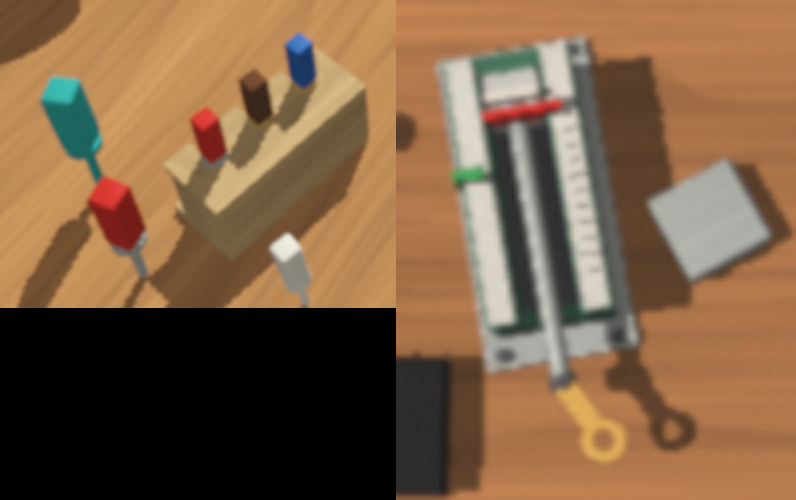

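The crop confirms the choice. The small red handle with the steel collar is in the rack's end slot, at about (0.503, -0.351), and the larger red one stands outside the rack. The gauge crop shows the pointer near home, the clip about 40 mm out, and the link swivelled with the eye to the right. I'm moving above the rod now.

Call:
servo_tool(
  steps=[
    {"tx": 1.6,"ty": -4.35,"yaw": -4.2,"claw": 8.0},
    {"tx": 1.6,"ty": -4.35,"yaw": -4.2,"claw": 8.0},
    {"tx": 1.6,"ty": -4.35,"yaw": -4.2},
    {"tx": 1.6,"ty": -4.35,"yaw": -4.2},
    {"tx": 1.6,"ty": -4.35,"yaw": -4.2},
    {"tx": 1.6,"ty": -4.35,"yaw": -4.2},
    {"tx": 1.6,"ty": -4.35,"yaw": -4.2},
    {"tx": 1.6,"ty": -4.35,"yaw": -4.2},
    {"tx": 1.6,"ty": -4.35,"yaw": -4.2},
    {"tx": 1.6,"ty": -4.35,"yaw": -4.2},
    {"tx": 1.6,"ty": -4.35,"yaw": -4.2},
    {"tx": 1.6,"ty": -4.35,"yaw": -4.2},
    {"tx": 1.6,"ty": -4.35,"yaw": -4.2},
    {"tx": 1.6,"ty": -4.35,"yaw": -4.2},
    {"tx": 1.6,"ty": -4.35,"yaw": -4.2},
    {"tx": 1.6,"ty": -4.35,"yaw": -4.2},
    {"tx": 1.6,"ty": -4.35,"yaw": -4.2},
    {"tx": 1.6,"ty": -4.35,"yaw": -4.2},
    {"tx": 1.6,"ty": -4.35,"yaw": -4.2},
    {"tx": 1.6,"ty": -4.35,"yaw": -4.0},
  ],
)

```text
invalid input at $.steps[0]: expected keys tx, ty, tz, yaw, claw
```

Call:
servo_tool(
  steps=[
    {"tz": 0},
  ],
)

```text
invalid input at $.steps[0]: expected keys tx, ty, tz, yaw, claw
```

```bash
cat >> h.py <<'E'
def fish(d,M,euc=False):
    h,w=d.shape; f=h/2/np.tan(np.radians(M['fovy'])/2)
    v,u=np.mgrid[:h,:w]; x=u-M['cx'];y=v-M['cy'];r=np.hypot(x,y)+1e-9;th=r/f
    k=d*np.tan(th)/r
    P=np.stack([x*k,y*k,d],-1); return P@M['T'][:3,:3].T+M['T'][:3,3]
E
python3 - <<'E'
from h import *
o=env.observe(); print(o['position'],o['tool_rot'].round(3),o['q'].round(1),o['time_s'])
p,d,M=grab('wrist'); save(p,'w1.png'); print(M)
W=fish(d,M); np.savez('w1',p=p,d=d,W=W)
q=p.astype(int); red=(q[...,0]>110)&(q[...,1]<70)&(q[...,2]<70)
Z=W[...,2]
m=red&(Z>.155)&(Z<.175)&(np.hypot(W[...,0]-.503,W[...,1]+.351)<.03)
X=W[m][:,:2].astype(np.float32);print('rod top',m.sum(),X.mean(0),cv2.minAreaRect(X),np.median(W[m][:,2]))
m=red&(Z>.02)&(np.hypot(W[...,0]-.503,W[...,1]+.351)>.04); print('big red',W[m].min(0),W[m].max(0),np.median(W[m],0))
m=(Z>.095)&(Z<.105)&(np.hypot(W[...,0]-.527,W[...,1]+.297)<.12); print('shelf',cv2.minAreaRect(W[m][:,:2].astype(np.float32)))
E
```

```text
[0.18110727 0.51907    0.24978759] [[-0.944  0.33  -0.001]
 [ 0.33   0.944 -0.001]
 [ 0.    -0.001 -1.   ]] [ 58.4  21.8  74.4   0.   83.9 -12.3] 0.1
{'fovy': 65.70646984690485, 'cx': 278.2565966321429, 'cy': 215.24347678857214, 'T': array([[ 0.32897887,  0.9108487 ,  0.24925397,  0.11798448],
       [ 0.94433648, -0.31696772, -0.08809133,  0.54191274],
       [-0.00123241,  0.2643598 , -0.96442334,  0.37235815],
       [ 0.        ,  0.        ,  0.        ,  1.        ]])}
rod top 0 [nan nan] ((0.0, 0.0), (0.0, 0.0), 0.0) nan
big red [0.11798448 0.52317346 0.14887647] [0.39382111 0.74979083 0.37235815] [0.33076514 0.68550959 0.20997174]
shelf ((0.0, 0.0), (0.0, 0.0), 0.0)<stdin>:8: RuntimeWarning: Mean of empty slice.
  ret = um.true_divide(
  return _methods._mean(a, axis=axis, dtype=dtype,
  ret = ret.dtype.type(ret / rcount)
```

View pics/w1.png

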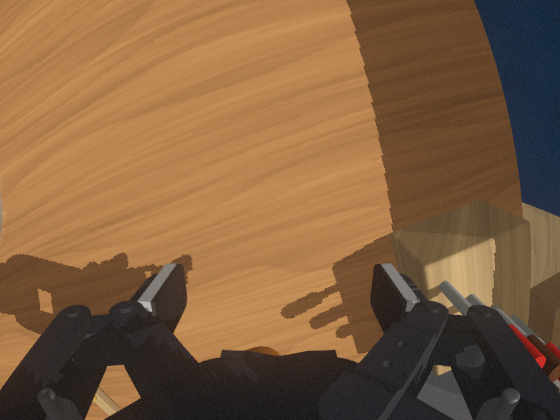

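The picture shows only bare bench, with the fingers at rows 265–330. No motion happened, because every row needs all five keys. Repeating the move in full.

Call:
servo_tool(
  steps=[
    {"tx": 1.6,"ty": -4.35,"tz": 0,"yaw": -4.2,"claw": 8.0},
    {"tx": 1.6,"ty": -4.35,"tz": 0,"yaw": -4.2,"claw": 8.0},
    {"tx": 1.6,"ty": -4.35,"tz": 0,"yaw": -4.2,"claw": 8.0},
    {"tx": 1.6,"ty": -4.35,"tz": 0,"yaw": -4.2,"claw": 8.0},
    {"tx": 1.6,"ty": -4.35,"tz": 0,"yaw": -4.2,"claw": 8.0},
    {"tx": 1.6,"ty": -4.35,"tz": 0,"yaw": -4.2,"claw": 8.0},
    {"tx": 1.6,"ty": -4.35,"tz": 0,"yaw": -4.2,"claw": 8.0},
    {"tx": 1.6,"ty": -4.35,"tz": 0,"yaw": -4.2,"claw": 8.0},
    {"tx": 1.6,"ty": -4.35,"tz": 0,"yaw": -4.2,"claw": 8.0},
    {"tx": 1.6,"ty": -4.35,"tz": 0,"yaw": -4.2,"claw": 8.0},
    {"tx": 1.6,"ty": -4.35,"tz": 0,"yaw": -4.2,"claw": 8.0},
    {"tx": 1.6,"ty": -4.35,"tz": 0,"yaw": -4.2,"claw": 8.0},
    {"tx": 1.6,"ty": -4.35,"tz": 0,"yaw": -4.2,"claw": 8.0},
    {"tx": 1.6,"ty": -4.35,"tz": 0,"yaw": -4.2,"claw": 8.0},
    {"tx": 1.6,"ty": -4.35,"tz": 0,"yaw": -4.2,"claw": 8.0},
    {"tx": 1.6,"ty": -4.35,"tz": 0,"yaw": -4.2,"claw": 8.0},
    {"tx": 1.6,"ty": -4.35,"tz": 0,"yaw": -4.2,"claw": 8.0},
    {"tx": 1.6,"ty": -4.35,"tz": 0,"yaw": -4.2,"claw": 8.0},
    {"tx": 1.6,"ty": -4.35,"tz": 0,"yaw": -4.2,"claw": 8.0},
    {"tx": 1.6,"ty": -4.35,"tz": 0,"yaw": -4.0,"claw": 8.0},
  ],
)

```text
time_s: 2.15
position: [0.5015, -0.3525, 0.25]
tool_rot: [[0.229, 0.973, -0.0], [0.973, -0.229, 0.0], [0.0, -0.0, -1.0]]
ft_force: [-0.5, 0.4, 1.0]
grip_width: 0.0805
gripper_force: 0.0
```

Call:
servo_tool(
  steps=[
    {"tx": 0,"ty": 0,"tz": 0,"yaw": 0,"claw": 8.0},
    {"tx": 0,"ty": 0,"tz": 0,"yaw": 0,"claw": 8.0},
  ],
)

```text
time_s: 2.35
position: [0.501, -0.3511, 0.2493]
tool_rot: [[0.226, 0.974, -0.001], [0.974, -0.226, 0.001], [0.001, -0.002, -1.0]]
ft_force: [-0.9, 1.0, 1.1]
grip_width: 0.0801
gripper_force: 0.0
```

Run:
```python
from h import *
o=env.observe(); print(o['position'],o['tool_rot'].round(3),o['q'].round(1),o['time_s'])
p,d,M=grab('wrist'); save(p,'w2.png')
W=fish(d,M); np.savez('w2',p=p,d=d,W=W)
q=p.astype(int); red=(q[...,0]>110)&(q[...,1]<70)&(q[...,2]<70)
Z=W[...,2]
near=np.hypot(W[...,0]-.503,W[...,1]+.351)
for lo in (.155,.10):
    m=red&(Z>lo)&(Z<.175)&(near<.03)
    X=W[m][:,:2].astype(np.float32);print('rod top',m.sum(),X.mean(0),cv2.minAreaRect(X),np.median(W[m][:,2]))
m=red&(Z>.02)&(Z<.25)&(near>.05); print('big red',W[m].min(0),W[m].max(0),np.median(W[m],0))
m=(Z>.095)&(Z<.105)&(np.hypot(W[...,0]-.527,W[...,1]+.297)<.12); print('shelf',cv2.minAreaRect(W[m][:,:2].astype(np.float32)))
s=np.load('scene.npz'); T=np.load('top.npz')
for n,S,b in (('s',s,(95,170,300,360)),('t',T,(440,480,240,265))):
    u0,u1,v0,v1=b; w=S['W'][v0:v1,u0:u1]; q=S['p'][v0:v1,u0:u1].astype(int); m=(q[...,0]>120)&(q[...,1]<70)&(q[...,2]<70)&(w[...,2]<.5)
    print('big',n,m.sum(),np.percentile(w[m],[2,50,98],axis=0).round(3).tolist())
```

```text
[ 0.50103008 -0.3511335   0.24929216] [[ 0.226  0.974 -0.001]
 [ 0.974 -0.226  0.001]
 [ 0.001 -0.002 -1.   ]] [-46.1  28.2  63.8   0.   88.  -33. ] 2.35
rod top 1017 [ 0.50227004 -0.3506806 ] ((0.5019782185554504, -0.35184723138809204), (0.021233364939689636, 0.021658655256032944), 74.67552947998047) 0.16459467362868382
rod top 1399 [ 0.50290334 -0.34832358] ((0.50201815366745, -0.3518211841583252), (0.021325305104255676, 0.02162245288491249), 74.05120849609375) 0.16418863291983335
big red [ 0.52194202 -0.54227291  0.04170491] [ 0.57118135 -0.47210972  0.09814121] [ 0.55077057 -0.49446767  0.07622289]
shelf ((0.5252784490585327, -0.2961791157722473), (0.20058758556842804, 0.08080168813467026), 76.89896392822266)
big s 347 [[0.464, -0.473, 0.093], [0.479, -0.468, 0.156], [0.49, -0.446, 0.163]]
big t 290 [[0.461, -0.469, 0.094], [0.475, -0.444, 0.158], [0.488, -0.44, 0.165]]
```

View pics/w2.png

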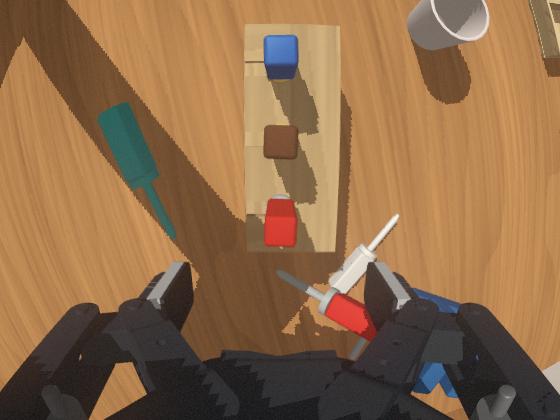

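The wrist view shows the rod's red handle at (280,222), the punch at (281,142) and the scraper at (281,57). The jaws are aligned with it. The loose tools, larger red (350,315), turquoise (130,145) and white (355,265), look different from the earlier views, so I'll check whether they moved.

Run:
```python
from h import *
p,d,M=grab('top'); W2=cloud(d,M); 
s=np.load('scene.npz'); T=np.load('top.npz'); w=np.load('w2.npz')
def rep(n,S,b,c):
    u0,u1,v0,v1=b; W=S['W'][v0:v1,u0:u1]; q=S['p'][v0:v1,u0:u1].astype(int)
    r,g,bl=q[...,0],q[...,1],q[...,2]
    m={'t':(bl>r+40)&(g>r+40),'r':(r>110)&(g<70)&(bl<70),'w':(abs(r-bl)<25)&(r>130)}[c]&(W[...,2]<.4)
    if m.sum(): print(n,m.sum(),np.percentile(W[m],[5,50,95],axis=0).round(3).tolist())
N=dict(p=p,W=W2)
rep('turq scene',s,(95,135,255,310),'t');rep('turq top',T,(415,460,280,315),'t');rep('turq topnow',N,(400,480,260,330),'t');rep('turq wrist',w,(95,180,95,240),'t')
rep('red topnow',N,(430,480,235,280),'r');rep('red wrist',w,(310,375,285,345),'r')
rep('wh scene',s,(200,225,330,365),'w');rep('wh top',T,(415,445,185,202),'w');rep('wh wrist',w,(325,402,210,295),'w')
a=cv2.resize(p[150:350,330:530],None,fx=2.5,fy=2.5); save(a,'t2.png')
```

```text
turq scene 628 [[0.362, -0.415, 0.085], [0.379, -0.405, 0.143], [0.387, -0.387, 0.174]]
turq top 391 [[0.357, -0.405, 0.086], [0.372, -0.386, 0.163], [0.385, -0.377, 0.175]]
turq wrist 1156 [[0.331, -0.279, 0.038], [0.347, -0.244, 0.044], [0.358, -0.218, 0.049]]
red wrist 1069 [[0.528, -0.512, 0.057], [0.551, -0.494, 0.076], [0.567, -0.477, 0.094]]
wh scene 277 [[0.617, -0.421, 0.024], [0.634, -0.414, 0.104], [0.64, -0.401, 0.121]]
wh top 153 [[0.615, -0.419, 0.063], [0.624, -0.402, 0.111], [0.633, -0.397, 0.122]]
wh wrist 1734 [[0.539, -0.482, 0.01], [0.562, -0.453, 0.022], [0.616, -0.349, 0.269]]
```

View pics/t2.png

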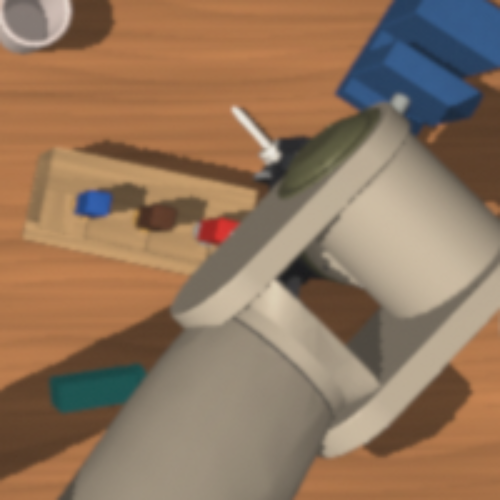

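The three loose tools were balanced upright at first and have since toppled onto the bench: turquoise at (95,388) in this crop, white at (255,135). All are clear of the rod. Descending to grip.

Call:
servo_tool(
  steps=[
    {"tx": 0.05,"ty": 0,"tz": -2,"yaw": 0,"claw": 6.0},
    {"tx": 0,"ty": 0,"tz": -2,"yaw": 0,"claw": 6.0},
    {"tx": 0,"ty": 0,"tz": -2,"yaw": 0,"claw": 6.0},
    {"tx": 0,"ty": 0,"tz": -2,"yaw": 0,"claw": 6.0},
    {"tx": 0,"ty": 0,"tz": -2,"yaw": 0,"claw": 6.0},
    {"tx": 0,"ty": 0,"tz": -1.2,"yaw": 0,"claw": 6.0},
    {"tx": 0,"ty": 0,"tz": 0,"yaw": 0,"claw": 4.0},
    {"tx": 0,"ty": 0,"tz": 0,"yaw": 0,"claw": 3.0},
    {"tx": 0,"ty": 0,"tz": 0,"yaw": 0,"claw": 1.5},
    {"tx": 0,"ty": 0,"tz": 0,"yaw": 0,"claw": 1.5},
    {"tx": 0,"ty": 0,"tz": 0,"yaw": 0,"claw": 1.5},
    {"tx": 0,"ty": 0,"tz": 0,"yaw": 0,"claw": 1.5},
  ],
  newtons=80,
)

```text
time_s: 3.65
position: [0.5022, -0.3509, 0.1398]
tool_rot: [[0.226, 0.974, 0.002], [0.974, -0.226, -0.002], [-0.001, 0.002, -1.0]]
ft_force: [-0.1, 1.1, 7.4]
grip_width: 0.0211
gripper_force: 78.3
```

Call:
servo_tool(
  steps=[
    {"tx": 0,"ty": 0,"tz": 1,"yaw": 0,"claw": 1.5},
    {"tx": 0,"ty": 0,"tz": 2,"yaw": 0,"claw": 1.5},
    {"tx": 0,"ty": 0,"tz": 3,"yaw": 0,"claw": 1.5},
    {"tx": 0,"ty": 0,"tz": 3,"yaw": 0,"claw": 1.5},
    {"tx": 0,"ty": 0,"tz": 3,"yaw": 0,"claw": 1.5},
    {"tx": 0,"ty": 0,"tz": 3,"yaw": 0,"claw": 1.5},
    {"tx": 0.5,"ty": 3,"tz": 0,"yaw": 2.2,"claw": 1.5},
    {"tx": 0.5,"ty": 3,"tz": 0,"yaw": 2.2,"claw": 1.5},
    {"tx": 0.5,"ty": 3,"tz": 0,"yaw": 2.2,"claw": 1.5},
    {"tx": 0.5,"ty": 3,"tz": 0,"yaw": 2.2,"claw": 1.5},
    {"tx": 0.5,"ty": 3,"tz": 0,"yaw": 2.2,"claw": 1.5},
    {"tx": 0.5,"ty": 3,"tz": 0,"yaw": 2.2,"claw": 1.5},
    {"tx": 0.5,"ty": 3,"tz": 0,"yaw": 2.2,"claw": 1.5},
    {"tx": 0.5,"ty": 3,"tz": 0,"yaw": 2.2,"claw": 1.5},
    {"tx": 0.5,"ty": 3,"tz": 0,"yaw": 2.2,"claw": 1.5},
    {"tx": 0.5,"ty": 3,"tz": 0,"yaw": 2.2,"claw": 1.5},
    {"tx": 0,"ty": 0,"tz": 0,"yaw": 0,"claw": 1.5},
    {"tx": 0,"ty": 0,"tz": 0,"yaw": 0,"claw": 1.5},
  ],
)

```text
time_s: 5.45
position: [0.5516, -0.0505, 0.2887]
tool_rot: [[-0.156, 0.988, 0.0], [0.988, 0.156, -0.0], [-0.0, 0.0, -1.0]]
ft_force: [1.2, -1.0, -1.5]
grip_width: 0.0212
gripper_force: 78.2
```

Run:
```python
from h import *
o=env.observe(); print(o['position'],o['tool_rot'].round(3),o['time_s'],o['gripper_force'])
p,d,M=grab('wrist'); save(p,'w3.png')
W=fish(d,M); np.savez('w3',p=p,d=d,W=W,T=M['T'])
```

```text
[ 0.55163394 -0.05048857  0.28871391] [[-0.156  0.988  0.   ]
 [ 0.988  0.156 -0.   ]
 [-0.     0.    -1.   ]] 5.45 78.15683484077454
```

View pics/w3.png

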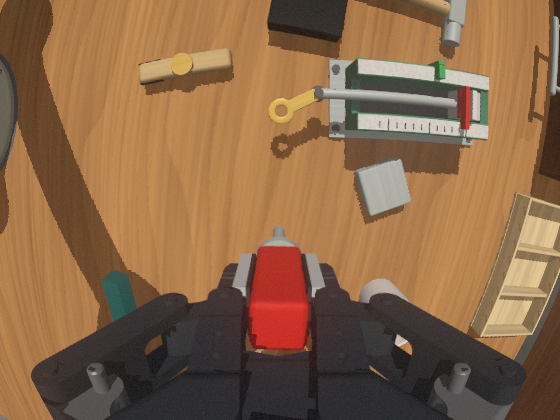

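The wrist view shows the eye at (282,110), the pin at (319,93), the pointer at (465,107), the clip at (440,70) and the held rod's tip at (278,230). Measuring all of them now.

Run:
```python
from h import *
S=np.load('w3.npz');p=S['p'].astype(int);W=S['W'];Z=W[...,2]
V,U=np.mgrid[:420,:560]
r,g,b=p[...,0],p[...,1],p[...,2]
R=lambda u0,u1,v0,v1:(U>=u0)&(U<u1)&(V>=v0)&(V<v1)
yel=R(262,318,85,130)&(r>b+70)&(Z>.045)&(Z<.07)
X=W[yel]; print('brass',yel.sum(),X.mean(0),np.median(X[:,2]))
ring=yel&(U<300); Y=W[ring][:,:2].astype(np.float32)
c=cv2.minEnclosingCircle(Y[np.hypot(*(Y-Y.mean(0)).T)<.018]); 
m=ring&(U<296); (c2,r2)=cv2.minEnclosingCircle(W[m][:,:2].astype(np.float32)); print('ring',c,c2,r2)
# hole centre: fisheye projection of non-yellow hole inside
cc,h=cv2.findContours(yel.astype(np.uint8),cv2.RETR_CCOMP,cv2.CHAIN_APPROX_NONE)
for i,k in enumerate(cc):
    if h[0][i][3]>=0 and len(k)>10:
        q=k[:,0]; w=W[q[:,1],q[:,0]]; print('hole',len(k),q.mean(0),w.mean(0), np.ptp(w,axis=0))
red=R(445,480,80,135)&(r>120)&(g<70)&(b<70)&(Z>.07)
X=W[red];print('ptr',red.sum(),X.mean(0),X.min(0),X.max(0)); print(cv2.minAreaRect(X[X[:,2]>.078][:,:2].astype(np.float32)))
gr=R(432,448,60,80)&(g>r+40)&(g>b+20)&(Z>.078)&(Z<.092)
X=W[gr];print('clip',gr.sum(),X.mean(0),X.min(0),X.max(0),cv2.minAreaRect(X[:,:2].astype(np.float32)))
ft=R(325,495,55,150)&(Z>.004)&(Z<.09); print('gauge',cv2.minAreaRect(W[ft][:,:2].astype(np.float32)))
rail=R(340,490,55,150)&(abs(Z-.0735)<.008)&(b>130); print('rails',cv2.minAreaRect(W[rail][:,:2].astype(np.float32)),np.median(Z[rail]))
bar=R(322,455,88,110)&(abs(r-b)<25)&(Z>.045)&(Z<.07); X=W[bar]; l=cv2.fitLine(X[:,:2].astype(np.float32),cv2.DIST_HUBER,0,.01,.01).ravel(); print('bar',bar.sum(),l,np.degrees(np.arctan2(l[1],l[0])))
# rod tip and shank
sh=R(268,292,222,246)&(Z<.26)&(Z>.15); print('shank',sh.sum(),np.percentile(W[sh],[2,25,50,98],axis=0).round(4).tolist())
hd=R(240,315,245,350)&(r>120)&(g<70); print('handle',np.percentile(W[hd],[5,50,95],axis=0).round(4).tolist())
```

```text
brass 757 [0.55019282 0.04239    0.05678906] 0.056825243254618296
ring ((0.5433982014656067, 0.03798829764127731), 0.01789099909365177) (0.5419676899909973, 0.03920925408601761) 0.01779133826494217
hole 35 [281.         110.71428571] [0.54100803 0.03541761 0.055824  ] [0.01325053 0.01459944 0.00379523]
ptr 191 [0.7439588  0.08403695 0.08187471] [0.73753664 0.05995849 0.07014908] [0.75000608 0.10792201 0.08476848]
((0.7446114420890808, 0.08408323675394058), (0.006565654184669256, 0.0480586513876915), 9.21474838256836)
clip 98 [0.70413565 0.11674931 0.08261279] [0.69977479 0.10749077 0.07844122] [0.70880295 0.12696802 0.08527648] ((0.7041878700256348, 0.11722912639379501), (0.008797156624495983, 0.01946721225976944), 1.3291438817977905)
gauge ((0.6939869523048401, 0.08070531487464905), (0.22252000868320465, 0.09950798004865646), 9.248549461364746)
rails ((0.7007157802581787, 0.08154037594795227), (0.1684681922197342, 0.07909201085567474), 8.780814170837402) 0.06982660911373811
bar 1455 [0.98700583 0.16068442 0.65107924 0.0733486 ] 9.246623
shank 312 [[0.5453, -0.051, 0.2003], [0.549, -0.0486, 0.2132], [0.5513, -0.0414, 0.2503], [0.5565, -0.0393, 0.2549]]
handle [[0.5419, -0.0585, 0.266], [0.5513, -0.0426, 0.311], [0.5604, -0.0403, 0.3144]]
```

Call:
servo_tool(
  steps=[
    {"tx": -0.3,"ty": 2.2,"tz": 0,"yaw": 0,"claw": 1.5},
    {"tx": -0.3,"ty": 2.2,"tz": 0,"yaw": 0,"claw": 1.5},
    {"tx": -0.2,"ty": 2.2,"tz": 0,"yaw": 0,"claw": 1.5},
    {"tx": -0.2,"ty": 2.0,"tz": -2,"yaw": 0,"claw": 1.5},
    {"tx": 0,"ty": 0,"tz": -3,"yaw": 0,"claw": 1.5},
    {"tx": 0,"ty": 0,"tz": -3,"yaw": 0,"claw": 1.5},
    {"tx": 0,"ty": 0,"tz": -2.5,"yaw": 0,"claw": 1.5},
    {"tx": 0,"ty": 0,"tz": -1.5,"yaw": 0,"claw": 1.5},
    {"tx": 0,"ty": 0,"tz": 0,"yaw": 0,"claw": 1.5},
    {"tx": 0,"ty": 0,"tz": 0,"yaw": 0,"claw": 1.5},
  ],
)

```text
time_s: 6.5
position: [0.5421, 0.0344, 0.1689]
tool_rot: [[-0.154, 0.988, 0.001], [0.988, 0.154, -0.0], [-0.0, 0.001, -1.0]]
ft_force: [-0.4, -0.2, -0.8]
grip_width: 0.0211
gripper_force: 78.1
```

Run:
```python
from h import *
S=np.load('w3.npz');p=S['p'].astype(int);W=S['W'];Z=W[...,2]
V,U=np.mgrid[:420,:560]
m=(U>265)&(U<295)&(V>222)&(V<240)&(Z>.17)&(Z<.225); print('tip w3',m.sum(),W[m].mean(0),W[m].min(0),W[m].max(0))
o=env.observe(); print(o['position'],o['tool_rot'].round(3),o['time_s'])
p,d,M=grab('wrist'); W=fish(d,M); np.savez('w4',p=p,d=d,W=W,T=M['T']);Z=W[...,2]
a=cv2.resize(p[180:300,220:360],None,fx=3.5,fy=3.5,interpolation=cv2.INTER_CUBIC)
s,ds,Ms=grab('scene'); np.savez('s4',p=s,W=cloud(ds,Ms))
b=cv2.resize(s[160:250,245:325],None,fx=3.8,fy=3.8,interpolation=cv2.INTER_CUBIC)
c=np.zeros((420,a.shape[1]+b.shape[1],3),np.uint8);c[:a.shape[0],:a.shape[1]]=a;c[:b.shape[0],a.shape[1]:]=b;save(c,'w4.png');print(c.shape)
```

```text
tip w3 118 [ 0.55174193 -0.04909903  0.20989379] [ 0.54843551 -0.0525391   0.19799235] [ 0.55573371 -0.04764397  0.22206835]
[0.54209846 0.0344259  0.16894349] [[-0.154  0.988  0.001]
 [ 0.988  0.154 -0.   ]
 [-0.     0.001 -1.   ]] 6.5
(420, 794, 3)
```

View pics/w4.png

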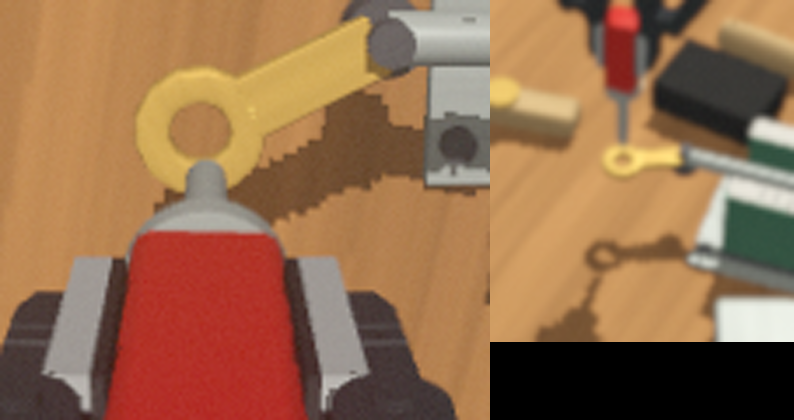

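The crop shows the rod tip just short of the ring in the image, which is partly perspective because the tip is still above it. The hole is clear at crop (200,130). Measuring the hole from this closer view.

Run:
```python
from h import *
S=np.load('w4.npz');p=S['p'].astype(int);W=S['W'];Z=W[...,2];T=S['T']
V,U=np.mgrid[:420,:560]
r,g,b=p[...,0],p[...,1],p[...,2]
yel=((U>255)&(U<330)&(V>180)&(V<238)&(r>b+70)&(Z>.045)&(Z<.07))
cc,h=cv2.findContours(yel.astype(np.uint8),cv2.RETR_CCOMP,cv2.CHAIN_APPROX_NONE)
M=env.camera_model('wrist');f=210/np.tan(np.radians(M['fovy'])/2)
def ray(u,v,z):
    x=u-M['cx'];y=v-M['cy'];r=np.hypot(x,y);th=r/f
    D=T[:3,:3]@np.array([x/r*np.sin(th),y/r*np.sin(th),np.cos(th)]); return T[:3,3]+D*(z-T[2,3])/D[2]
for i,k in enumerate(cc):
    if h[0][i][3]>=0 and len(k)>10:
        q=k[:,0].astype(np.float32); e=cv2.fitEllipse(q); print('hole',e,'at z.058',ray(*e[0],.058),'z.055',ray(*e[0],.055))
ring=yel&(np.hypot(U-277,V-217)<25);print('ringz',np.median(Z[ring]),np.percentile(W[ring],[1,99],axis=0))
sh=(U>270)&(U<286)&(V>224)&(V<238)&(Z>.07)&(Z<.1);print('tip',sh.sum(),W[sh].mean(0),W[sh].min(0),W[sh].max(0))
```

```text
hole ((276.90478515625, 216.89288330078125), (16.198701858520508, 17.698949813842773), 88.20362091064453) at z.058 [0.54097773 0.03646796 0.058     ] z.055 [0.54109431 0.03563356 0.055     ]
ringz 0.05679696142712548 [[0.52784833 0.02332908 0.05323206]
 [0.55733696 0.05026686 0.05842225]]
tip 112 [0.54228197 0.03579656 0.0896015 ] [0.53889565 0.03295935 0.07953781] [0.54625911 0.03688676 0.09975801]
```

Call:
servo_tool(
  steps=[
    {"tx": -0.1,"ty": 0.25,"tz": 0,"yaw": 0,"claw": 1.5},
    {"tx": 0,"ty": 0,"tz": -0.7,"yaw": 0,"claw": 1.5},
    {"tx": 0,"ty": 0,"tz": -0.7,"yaw": 0,"claw": 1.5},
    {"tx": 0,"ty": 0,"tz": -0.6,"yaw": 0,"claw": 1.5},
    {"tx": 0,"ty": 0,"tz": -0.5,"yaw": 0,"claw": 1.5},
    {"tx": 0,"ty": 0,"tz": 0,"yaw": 0,"claw": 1.5},
  ],
)

```text
time_s: 7.2
position: [0.5404, 0.0378, 0.1424]
tool_rot: [[-0.156, 0.988, -0.002], [0.988, 0.156, 0.0], [0.0, -0.002, -1.0]]
ft_force: [0.9, -0.5, -1.3]
grip_width: 0.0211
gripper_force: 78.1
```

Call:
servo_tool(
  steps=[
    {"tx": 0,"ty": 0,"tz": -0.5,"yaw": 0,"claw": 1.5},
    {"tx": 0,"ty": 0,"tz": -0.5,"yaw": 0,"claw": 1.5},
    {"tx": 0,"ty": 0,"tz": -0.5,"yaw": 0,"claw": 1.5},
    {"tx": 0,"ty": 0,"tz": -0.4,"yaw": 0,"claw": 1.5},
    {"tx": 0,"ty": 0,"tz": 0,"yaw": 0,"claw": 1.5},
    {"tx": 0,"ty": 0,"tz": 0,"yaw": 0,"claw": 1.5},
  ],
)

```text
time_s: 7.8
position: [0.5408, 0.0377, 0.1243]
tool_rot: [[-0.156, 0.988, -0.0], [0.988, 0.156, -0.0], [-0.0, -0.0, -1.0]]
ft_force: [-0.8, 1.1, -1.4]
grip_width: 0.0209
gripper_force: 78.1
```

Run:
```python
from h import *
p,d,M=grab('wrist'); np.savez('w5',p=p,W=fish(d,M))
a=cv2.resize(p[180:300,220:360],None,fx=2.8,fy=2.8,interpolation=cv2.INTER_CUBIC)
b=cv2.resize(p,None,fx=.7,fy=.7,interpolation=cv2.INTER_AREA)
c=np.zeros((336,392*2,3),np.uint8);c[:,:392]=a;c[:294,392:]=b;save(c,'w5.png')
```

```text
(no output)
```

View pics/w5.png

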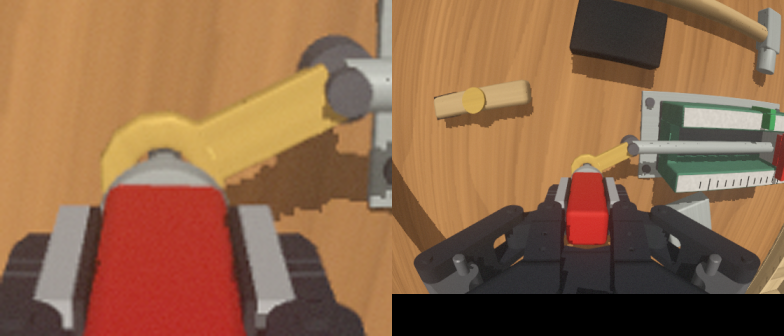

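The shank is through the brass ring with no contact force, and the tip is at about z = 0.03. Next I swing the link into line and pull about 25 mm.

Call:
servo_tool(
  steps=[
    {"tx": -0.25,"ty": 0.4,"tz": 0,"yaw": 0,"claw": 1.5},
    {"tx": -0.25,"ty": 0.4,"tz": 0,"yaw": 0,"claw": 1.5},
    {"tx": -0.25,"ty": 0.4,"tz": 0,"yaw": 0,"claw": 1.5},
    {"tx": -0.25,"ty": 0.4,"tz": 0,"yaw": 0,"claw": 1.5},
    {"tx": -0.25,"ty": -0.04,"tz": 0,"yaw": 0,"claw": 1.5},
    {"tx": -0.25,"ty": -0.04,"tz": 0,"yaw": 0,"claw": 1.5},
    {"tx": -0.25,"ty": -0.04,"tz": 0,"yaw": 0,"claw": 1.5},
    {"tx": -0.25,"ty": -0.04,"tz": 0,"yaw": 0,"claw": 1.5},
    {"tx": -0.25,"ty": -0.04,"tz": 0,"yaw": 0,"claw": 1.5},
    {"tx": -0.25,"ty": -0.04,"tz": 0,"yaw": 0,"claw": 1.5},
    {"tx": -0.25,"ty": -0.04,"tz": 0,"yaw": 0,"claw": 1.5},
    {"tx": -0.25,"ty": -0.04,"tz": 0,"yaw": 0,"claw": 1.5},
    {"tx": -0.25,"ty": -0.04,"tz": 0,"yaw": 0,"claw": 1.5},
    {"tx": -0.25,"ty": -0.04,"tz": 0,"yaw": 0,"claw": 1.5},
    {"tx": 0,"ty": 0,"tz": 0,"yaw": 0,"claw": 1.5},
    {"tx": 0,"ty": 0,"tz": 0,"yaw": 0,"claw": 1.5},
  ],
)

```text
time_s: 9.45
position: [0.5064, 0.0496, 0.1246]
tool_rot: [[-0.155, 0.988, 0.002], [0.988, 0.155, 0.0], [-0.0, 0.002, -1.0]]
ft_force: [5.3, 1.8, -1.2]
grip_width: 0.0213
gripper_force: 78.3
```

```bash
cat > ptr.py <<'E'
from h import *
o=env.observe(); print(o['position'],o['ft_force'].round(1),o['time_s'],o['gripper_force'])
ex=np.array([.987,.1602])
for n in ('top','scene','wrist'):
    p,d,M=grab(n); W=(fish if n=='wrist' else cloud)(d,M); q=p.astype(int); r,g,b=[q[...,i] for i in range(3)]; Z=W[...,2]
    C=np.array([.6985,.0815]); L=(W[...,:2]-C); gx=L@ex; gy=L@np.array([-ex[1],ex[0]])
    box=(abs(gx)<.09)&(abs(gy)<.06)&(Z>.077)&(Z<.095)
    for nm,m in (('ptr',box&(r>110)&(g<70)&(b<70)&(abs(gy)<.024)),('clip',box&(g>r+40)&(g>b+20))):
        if m.sum()>5: print(n,nm,m.sum(),'gx mean %.4f med %.4f'%(gx[m].mean(),np.median(gx[m])),'range',np.percentile(gx[m],[3,97]).round(4),'z',Z[m].mean().round(4))
    if n=='top': t=p
    np.savez('p_'+n,p=p,W=W)
E
python3 ptr.py
```

```text
[0.50637457 0.04959423 0.1246384 ] [ 5.3  1.8 -1.2] 9.45 78.33505868911743
top ptr 24 gx mean 0.0279 med 0.0278 range [0.0266 0.0299] z 0.0833
top clip 20 gx mean 0.0130 med 0.0130 range [0.01   0.0166] z 0.0829
scene clip 15 gx mean 0.0122 med 0.0124 range [0.0098 0.0147] z 0.0813
```

Call:
servo_tool(
  steps=[
    {"tx": -0.2,"ty": -0.03,"tz": 0,"yaw": 0,"claw": 1.5},
    {"tx": -0.2,"ty": -0.03,"tz": 0,"yaw": 0,"claw": 1.5},
    {"tx": -0.2,"ty": -0.03,"tz": 0,"yaw": 0,"claw": 1.5},
    {"tx": -0.2,"ty": -0.03,"tz": 0,"yaw": 0,"claw": 1.5},
    {"tx": -0.2,"ty": -0.03,"tz": 0,"yaw": 0,"claw": 1.5},
    {"tx": -0.2,"ty": -0.03,"tz": 0,"yaw": 0,"claw": 1.5},
    {"tx": -0.1,"ty": -0.02,"tz": 0,"yaw": 0,"claw": 1.5},
    {"tx": 0,"ty": 0,"tz": 0,"yaw": 0,"claw": 1.5},
    {"tx": 0,"ty": 0,"tz": 0,"yaw": 0,"claw": 1.5},
  ],
)

```text
time_s: 10.5
position: [0.4939, 0.0476, 0.1247]
tool_rot: [[-0.155, 0.988, 0.004], [0.988, 0.155, 0.0], [-0.0, 0.004, -1.0]]
ft_force: [6.9, 2.6, -2.0]
grip_width: 0.0214
gripper_force: 78.2
```

```bash
python3 ptr.py
python3 - <<'E'
from h import *
a,b,w=[np.load(f'p_{n}.npz')['p'] for n in('top','scene','wrist')]
x=cv2.resize(a[120:200,205:265],None,fx=4.5,fy=4.5,interpolation=cv2.INTER_CUBIC)
y=cv2.resize(b[180:250,290:390],None,fx=3,fy=3,interpolation=cv2.INTER_CUBIC)
z=cv2.resize(w[110:260,440:560],None,fx=1.8,fy=1.8,interpolation=cv2.INTER_CUBIC)
c=np.zeros((360,x.shape[1]+y.shape[1]+z.shape[1],3),np.uint8);i=0
for k in(x,y,z): c[:k.shape[0],i:i+k.shape[1]]=k;i+=k.shape[1]
print(c.shape);save(c,'chk.png')
E
```

```text
[0.49394391 0.04758996 0.12474511] [ 6.9  2.6 -2. ] 10.5 78.1740152835846
top ptr 26 gx mean 0.0158 med 0.0156 range [0.0143 0.0181] z 0.0823
top clip 18 gx mean 0.0129 med 0.0127 range [0.0097 0.0163] z 0.0832
scene clip 13 gx mean 0.0122 med 0.0125 range [0.0098 0.015 ] z 0.0827
(360, 786, 3)
```

View pics/chk.png

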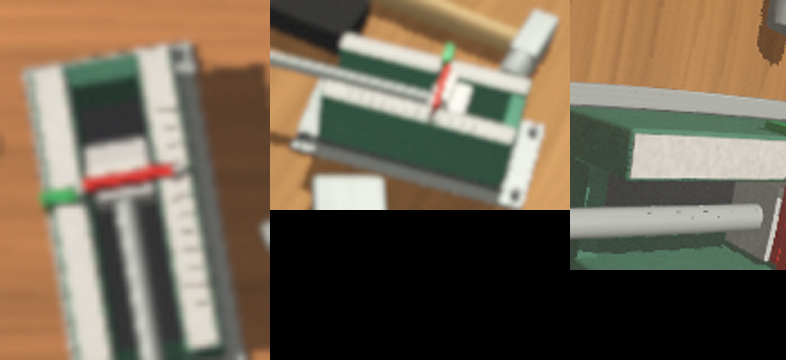

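In the top crop, the pointer line extended to the clip's column reaches row 190, while the clip's middle is at row 197. That leaves about 3–4 mm. I'll pull 3.5 mm more and hold.

Call:
servo_tool(
  steps=[
    {"tx": -0.1,"ty": -0.02,"tz": 0,"yaw": 0,"claw": 1.5},
    {"tx": -0.1,"ty": -0.01,"tz": 0,"yaw": 0,"claw": 1.5},
    {"tx": -0.15,"ty": -0.02,"tz": 0,"yaw": 0,"claw": 1.5},
    {"tx": 0,"ty": 0,"tz": 0,"yaw": 0,"claw": 1.5},
    {"tx": 0,"ty": 0,"tz": 0,"yaw": 0,"claw": 1.5},
    {"tx": 0,"ty": 0,"tz": 0,"yaw": 0,"claw": 1.5},
    {"tx": 0,"ty": 0,"tz": 0,"yaw": 0,"claw": 1.5},
  ],
)

```text
time_s: 11.35
position: [0.4906, 0.0471, 0.1248]
tool_rot: [[-0.155, 0.988, 0.004], [0.988, 0.155, -0.0], [-0.001, 0.004, -1.0]]
ft_force: [7.8, 0.9, -2.4]
grip_width: 0.0207
gripper_force: 78.2
```

```bash
python3 ptr.py
```

```text
[0.49055713 0.04705967 0.12476884] [ 7.8  0.9 -2.4] 11.35 78.20629477500916
top ptr 25 gx mean 0.0123 med 0.0123 range [0.0106 0.0145] z 0.0829
top clip 20 gx mean 0.0125 med 0.0122 range [0.0093 0.0162] z 0.084
scene clip 12 gx mean 0.0122 med 0.0123 range [0.0096 0.015 ] z 0.0823
```

The pointer is level with the clip: 0.0123 against 0.0122 along the gauge's x. Holding for a second, then easing back.

Call:
servo_tool(
  steps=[
    {"tx": 0,"ty": 0,"tz": 0,"yaw": 0,"claw": 1.5},
    {"tx": 0,"ty": 0,"tz": 0,"yaw": 0,"claw": 1.5},
    {"tx": 0,"ty": 0,"tz": 0,"yaw": 0,"claw": 1.5},
    {"tx": 0,"ty": 0,"tz": 0,"yaw": 0,"claw": 1.5},
    {"tx": 0,"ty": 0,"tz": 0,"yaw": 0,"claw": 1.5},
    {"tx": 0,"ty": 0,"tz": 0,"yaw": 0,"claw": 1.5},
    {"tx": 0,"ty": 0,"tz": 0,"yaw": 0,"claw": 1.5},
    {"tx": 0,"ty": 0,"tz": 0,"yaw": 0,"claw": 1.5},
    {"tx": 0,"ty": 0,"tz": 0,"yaw": 0,"claw": 1.5},
    {"tx": 0,"ty": 0,"tz": 0,"yaw": 0,"claw": 1.5},
    {"tx": 0.2,"ty": 0.03,"tz": 0,"yaw": 0,"claw": 1.5},
    {"tx": 0.2,"ty": 0.03,"tz": 0,"yaw": 0,"claw": 1.5},
    {"tx": 0.2,"ty": 0.03,"tz": 0,"yaw": 0,"claw": 1.5},
    {"tx": 0.2,"ty": 0.03,"tz": 0,"yaw": 0,"claw": 1.5},
    {"tx": 0.2,"ty": 0.04,"tz": 0,"yaw": 0,"claw": 1.5},
    {"tx": 0.2,"ty": 0.03,"tz": 0,"yaw": 0,"claw": 1.5},
    {"tx": 0.2,"ty": 0.03,"tz": 0,"yaw": 0,"claw": 1.5},
    {"tx": 0.2,"ty": 0.03,"tz": 0,"yaw": 0,"claw": 1.5},
    {"tx": 0.2,"ty": 0.03,"tz": 0,"yaw": 0,"claw": 1.5},
    {"tx": 0.2,"ty": 0.04,"tz": 0,"yaw": 0,"claw": 1.5},
  ],
)

```text
time_s: 13.5
position: [0.5099, 0.0502, 0.1246]
tool_rot: [[-0.155, 0.988, 0.002], [0.988, 0.155, -0.0], [-0.0, 0.002, -1.0]]
ft_force: [4.1, 1.8, -1.6]
grip_width: 0.0208
gripper_force: 78.6
```

Call:
servo_tool(
  steps=[
    {"tx": 0.2,"ty": 0.03,"tz": 0,"yaw": 0,"claw": 1.5},
    {"tx": 0.2,"ty": 0.03,"tz": 0,"yaw": 0,"claw": 1.5},
    {"tx": 0.2,"ty": 0.03,"tz": 0,"yaw": 0,"claw": 1.5},
    {"tx": 0.2,"ty": 0.03,"tz": 0,"yaw": 0,"claw": 1.5},
    {"tx": 0.2,"ty": 0.04,"tz": 0,"yaw": 0,"claw": 1.5},
    {"tx": 0.2,"ty": 0.03,"tz": 0,"yaw": 0,"claw": 1.5},
    {"tx": 0.2,"ty": 0.03,"tz": 0,"yaw": 0,"claw": 1.5},
    {"tx": 0.2,"ty": 0.03,"tz": 0,"yaw": 0,"claw": 1.5},
    {"tx": 0.2,"ty": 0.03,"tz": 0,"yaw": 0,"claw": 1.5},
    {"tx": 0.2,"ty": 0.04,"tz": 0,"yaw": 0,"claw": 1.5},
    {"tx": 0.2,"ty": 0.03,"tz": 0,"yaw": 0,"claw": 1.5},
    {"tx": 0,"ty": 0,"tz": 0,"yaw": 0,"claw": 1.5},
    {"tx": 0,"ty": 0,"tz": 0,"yaw": 0,"claw": 1.5},
  ],
)

```text
time_s: 14.8
position: [0.5305, 0.054, 0.1238]
tool_rot: [[-0.156, 0.988, -0.002], [0.988, 0.156, 0.0], [0.0, -0.002, -1.0]]
ft_force: [0.2, -0.6, -1.5]
grip_width: 0.0211
gripper_force: 78.7
```

```bash
python3 ptr.py
```

```text
[0.53052469 0.05403092 0.12384694] [ 0.2 -0.6 -1.5] 14.8 78.66608619689941
top ptr 42 gx mean 0.0132 med 0.0127 range [0.0107 0.0169] z 0.0819
top clip 20 gx mean 0.0129 med 0.0126 range [0.0095 0.0166] z 0.0833
scene clip 12 gx mean 0.0122 med 0.0123 range [0.0098 0.0148] z 0.0822
wrist ptr 448 gx mean 0.0114 med 0.0109 range [0.0088 0.015 ] z 0.0817
wrist clip 205 gx mean 0.0113 med 0.0113 range [0.0077 0.0151] z 0.0823
```

The slide is home with no load on the rod, and the wrist view also puts the pointer at the clip. Lifting out and returning to the rack.

Call:
servo_tool(
  steps=[
    {"tx": 0.15,"ty": 0.02,"tz": 0,"yaw": 0,"claw": 1.5},
    {"tx": 0,"ty": 0,"tz": 0.5,"yaw": 0,"claw": 1.5},
    {"tx": 0,"ty": 0,"tz": 1,"yaw": 0,"claw": 1.5},
    {"tx": 0,"ty": 0,"tz": 1,"yaw": 0,"claw": 1.5},
    {"tx": 0,"ty": 0,"tz": 1,"yaw": 0,"claw": 1.5},
    {"tx": 0,"ty": 0,"tz": 2,"yaw": 0,"claw": 1.5},
    {"tx": 0,"ty": 0,"tz": 3,"yaw": 0,"claw": 1.5},
    {"tx": 0,"ty": 0,"tz": 4,"yaw": 0,"claw": 1.5},
    {"tx": 0,"ty": 0,"tz": 4,"yaw": 0,"claw": 1.5},
  ],
)

```text
time_s: 15.85
position: [0.5322, 0.0542, 0.2916]
tool_rot: [[-0.156, 0.988, 0.0], [0.988, 0.156, -0.0], [-0.0, 0.0, -1.0]]
ft_force: [1.2, -0.2, -2.1]
grip_width: 0.021
gripper_force: 78.7
```

Call:
servo_tool(
  steps=[
    {"tx": -0.2,"ty": -2.7,"tz": 0,"yaw": -1.5,"claw": 1.5},
    {"tx": -0.2,"ty": -2.7,"tz": 0,"yaw": -1.5,"claw": 1.5},
    {"tx": -0.2,"ty": -2.7,"tz": 0,"yaw": -1.5,"claw": 1.5},
    {"tx": -0.2,"ty": -2.7,"tz": 0,"yaw": -1.5,"claw": 1.5},
    {"tx": -0.2,"ty": -2.7,"tz": 0,"yaw": -1.5,"claw": 1.5},
    {"tx": -0.2,"ty": -2.7,"tz": 0,"yaw": -1.5,"claw": 1.5},
    {"tx": -0.2,"ty": -2.7,"tz": 0,"yaw": -1.5,"claw": 1.5},
    {"tx": -0.2,"ty": -2.7,"tz": 0,"yaw": -1.5,"claw": 1.5},
    {"tx": -0.2,"ty": -2.7,"tz": 0,"yaw": -1.5,"claw": 1.5},
    {"tx": -0.2,"ty": -2.7,"tz": 0,"yaw": -1.5,"claw": 1.5},
    {"tx": -0.2,"ty": -2.7,"tz": 0,"yaw": -1.5,"claw": 1.5},
    {"tx": -0.2,"ty": -2.7,"tz": 0,"yaw": -1.5,"claw": 1.5},
    {"tx": -0.2,"ty": -2.7,"tz": 0,"yaw": -1.5,"claw": 1.5},
    {"tx": -0.2,"ty": -2.7,"tz": 0,"yaw": -1.5,"claw": 1.5},
    {"tx": -0.2,"ty": -2.7,"tz": 0,"yaw": -1.0,"claw": 1.5},
    {"tx": 0,"ty": 0,"tz": 0,"yaw": 0,"claw": 1.5},
    {"tx": 0,"ty": 0,"tz": 0,"yaw": 0,"claw": 1.5},
    {"tx": 0,"ty": 0,"tz": 0,"yaw": 0,"claw": 1.5},
  ],
)

```text
time_s: 17.65
position: [0.5028, -0.3499, 0.2899]
tool_rot: [[0.225, 0.974, 0.0], [0.974, -0.225, -0.0], [0.0, 0.0, -1.0]]
ft_force: [-0.3, 1.0, -0.7]
grip_width: 0.0212
gripper_force: 78.8
```

```bash
python3 ptr.py
python3 - <<'E'
from h import *
p,d,M=grab('wrist'); W=fish(d,M); Z=W[...,2];V,U=np.mgrid[:420,:560]
sh=(U>262)&(U<298)&(V>215)&(V<246)&(Z>.17)&(Z<.225); print('tip',sh.sum(),W[sh].mean(0),W[sh].min(0),W[sh].max(0))
q=p.astype(int)
# slot edges: shelf
c,s=np.cos(np.radians(-13)),np.sin(np.radians(-13))
O=np.array([.5165,-.2925]);L=W[...,:2]-O; lx=L@np.array([c,s]);ly=L@np.array([-s,c])
for x0 in(-.026,-.02,-.012,-.004): 
    m=(Z<.085)&(abs(lx-x0)<.003)&(abs(ly+.06)<.02); 
    if m.sum(): print(x0,m.sum(),ly[m].min().round(4),ly[m].max().round(4))
E
```

```text
[ 0.5028134  -0.34991352  0.28985855] [-0.3  1.  -0.7] 17.65 78.80818247795105
top ptr 38 gx mean 0.0133 med 0.0130 range [0.011 0.017] z 0.0835
top clip 20 gx mean 0.0129 med 0.0125 range [0.0095 0.0167] z 0.0831
scene clip 12 gx mean 0.0121 med 0.0121 range [0.0096 0.0147] z 0.082
tip 118 [ 0.50335779 -0.34859195  0.21098586] [ 0.49908944 -0.3511461   0.19962324] [ 0.50664381 -0.34746801  0.22233125]
-0.026 25 -0.0795 -0.074
-0.02 25 -0.0794 -0.074
-0.012 25 -0.0794 -0.0739
-0.004 20 -0.0795 -0.0741
```

Call:
servo_tool(
  steps=[
    {"tx": -0.06,"ty": -0.1,"tz": -2,"yaw": 0,"claw": 1.5},
    {"tx": 0,"ty": 0,"tz": -3,"yaw": 0,"claw": 1.5},
    {"tx": 0,"ty": 0,"tz": -2.5,"yaw": 0,"claw": 1.5},
    {"tx": 0,"ty": 0,"tz": -1,"yaw": 0,"claw": 1.5},
    {"tx": 0,"ty": 0,"tz": -0.5,"yaw": 0,"claw": 1.5},
    {"tx": 0,"ty": 0,"tz": -1,"yaw": 0,"claw": 1.5},
    {"tx": 0,"ty": 0,"tz": -1,"yaw": 0,"claw": 1.5},
    {"tx": 0,"ty": 0,"tz": 0,"yaw": 0,"claw": 1.5},
  ],
)

```text
time_s: 18.65
position: [0.5019, -0.3515, 0.1782]
tool_rot: [[0.226, 0.974, -0.001], [0.974, -0.226, 0.001], [0.001, -0.002, -1.0]]
ft_force: [-0.5, 0.7, -0.6]
grip_width: 0.021
gripper_force: 78.9
```

No contact force, and the tip is already below the shelf top. Continuing down.

Call:
servo_tool(
  steps=[
    {"tx": 0.03,"ty": 0.05,"tz": -1,"yaw": 0,"claw": 1.5},
    {"tx": 0,"ty": 0,"tz": -1,"yaw": 0,"claw": 1.5},
    {"tx": 0,"ty": 0,"tz": -1,"yaw": 0,"claw": 1.5},
    {"tx": 0,"ty": 0,"tz": -0.5,"yaw": 0,"claw": 1.5},
    {"tx": 0,"ty": 0,"tz": -0.2,"yaw": 0,"claw": 1.5},
    {"tx": 0,"ty": 0,"tz": 0,"yaw": 0,"claw": 1.5},
    {"tx": 0,"ty": 0,"tz": 0,"yaw": 0,"claw": 1.5},
  ],
)

```text
time_s: 19.35
position: [0.5026, -0.3515, 0.1427]
tool_rot: [[0.226, 0.974, 0.001], [0.974, -0.226, -0.001], [-0.0, 0.001, -1.0]]
ft_force: [-0.3, 0.3, -1.5]
grip_width: 0.0213
gripper_force: 78.9
```

Call:
servo_tool(
  steps=[
    {"tx": 0,"ty": 0.03,"tz": -0.15,"yaw": 0,"claw": 1.5},
    {"tx": 0,"ty": 0,"tz": -0.1,"yaw": 0,"claw": 1.5},
    {"tx": 0,"ty": 0,"tz": -0.1,"yaw": 0,"claw": 1.5},
    {"tx": 0,"ty": 0,"tz": 0,"yaw": 0,"claw": 1.5},
    {"tx": 0,"ty": 0,"tz": 0,"yaw": 0,"claw": 1.5},
  ],
)

```text
time_s: 19.85
position: [0.5025, -0.3511, 0.1398]
tool_rot: [[0.226, 0.974, 0.001], [0.974, -0.226, -0.001], [-0.001, 0.001, -1.0]]
ft_force: [-1.7, 1.4, 4.7]
grip_width: 0.021
gripper_force: 79.7
```

The collar is seated, with +4.7 N upward at the same height as at the grasp. Releasing and lifting clear.

Call:
servo_tool(
  steps=[
    {"tx": 0,"ty": 0,"tz": 0,"yaw": 0,"claw": 2.6},
    {"tx": 0,"ty": 0,"tz": 0,"yaw": 0,"claw": 4.0},
    {"tx": 0,"ty": 0,"tz": 0,"yaw": 0,"claw": 6.0},
    {"tx": 0,"ty": 0,"tz": 0,"yaw": 0,"claw": 6.0},
    {"tx": 0,"ty": 0,"tz": 0,"yaw": 0,"claw": 6.0},
    {"tx": 0,"ty": 0,"tz": 1,"yaw": 0,"claw": 6.0},
    {"tx": 0,"ty": 0,"tz": 2,"yaw": 0,"claw": 6.0},
    {"tx": 0,"ty": 0,"tz": 3,"yaw": 0,"claw": 6.0},
    {"tx": 0,"ty": 0,"tz": 3,"yaw": 0,"claw": 6.0},
    {"tx": 0,"ty": 0,"tz": 3,"yaw": 0,"claw": 6.0},
    {"tx": 0,"ty": 0,"tz": 0,"yaw": 0,"claw": 6.0},
    {"tx": 0,"ty": 0,"tz": 0,"yaw": 0,"claw": 6.0},
  ],
)

```text
time_s: 21.05
position: [0.5024, -0.351, 0.2595]
tool_rot: [[0.226, 0.974, 0.001], [0.974, -0.226, -0.001], [-0.001, 0.001, -1.0]]
ft_force: [0.5, -0.3, -0.6]
grip_width: 0.0601
gripper_force: 0.0
```

```bash
python3 ptr.py
python3 - <<'E'
from h import *
p,d,M=grab('wrist'); W=fish(d,M);Z=W[...,2];q=p.astype(int)
red=(q[...,0]>110)&(q[...,1]<70)&(q[...,2]<70)&(np.hypot(W[...,0]-.503,W[...,1]+.351)<.03)&(Z>.155)&(Z<.175)
print('rod',red.sum(),cv2.minAreaRect(W[red][:,:2].astype(np.float32)),np.median(Z[red]),np.ptp(Z[red]))
S=np.load('p_top.npz');W=S['W'];q=S['p'].astype(int)
m=(q[...,0]-q[...,2]>70)&(W[...,2]>.048)&(W[...,2]<.066)&(np.hypot(W[...,0]-.545,W[...,1]-.05)<.06); print('brass',m.sum(),W[m].mean(0),W[m].min(0),W[m].max(0))
E
```

```text
[ 0.50238808 -0.35097845  0.25949564] [ 0.5 -0.3 -0.6] 21.05 0.0
top ptr 40 gx mean 0.0132 med 0.0127 range [0.011  0.0172] z 0.083
top clip 20 gx mean 0.0131 med 0.0131 range [0.0097 0.0159] z 0.0823
scene clip 12 gx mean 0.0122 med 0.0122 range [0.0098 0.0148] z 0.0823
rod 933 ((0.502138614654541, -0.3521975576877594), (0.02147091180086136, 0.021391961723566055), 75.94023132324219) 0.16467143724170202 0.011889182408678367
brass 144 [0.5474514  0.05424127 0.0573351 ] [0.521572   0.03901891 0.05103525] [0.57477282 0.06911761 0.06201313]
```

```bash
python3 -c "
from rig import env
print(env.close_job())"
```

```text
the job is handed in; nothing more can be done
None
```

The job is handed in: the gauge was drawn until the pointer was level with the clip and held about a second, the slide was eased home, and the rod hangs upright in its own slot, all as measured by the cameras; the judge's result was not shown.

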